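# Rock a stuck tube block out of a dry bath

## Task

The aluminium tube block has stuck in the dry bath and has to come up so that the well under it can be wiped. Swing the retaining catch fully aside by its red pin, take the block by its black lifting handle, rock it side to side while easing it up until it frees (a straight pull would bring the whole bath up with it), and finish holding it in the gripper, still and level, just clear above the well, about two centimetres over the rim. Do not lift or drag the bath, and leave everything else on the table where it is.

Things in the scene. Friction and masses are not known exactly. Their poses are not given: they have to be found in the camera images.
- dry_bath: White and dark grey bench dry bath, loose on rubber feet, 3.2 kg; 180 mm wide (y, to its left), 232 mm deep (x from -142, the sloping control panel with dark display, to +90), deck 60 mm above the table. Origin: underside, straight below the well's centre; z up. Upright, turned up to 20 degrees. Well 99 (x) by 66 (y) mm, its floor 26 mm above the table, its rim level with the deck
- well_mouth (a point): Centre of the mouth of the well, at the height of its rim, 61 mm above the bath's underside; axes as the bath's
- catch (a joint): Retaining catch (rad) on the bath's front deck, a flat steel bar turning on an upright post at x = -70, y = 0 mm of the bath. 0: nose to +x, over the block's edge; grows counterclockwise from above (nose goes left, tail with the red pin goes right) to the stop at 1.57, where it lies along y, clear of the block. Takes about 2 N at the pin and stays where left
- catch_pin (a point): Top of the red pin of the catch: upright, 11 mm across and 24 mm tall above the bar, 24 mm from the catch's pivot. Its top stands 98.5 mm above the bath's underside. Its frame turns with the catch.
- heat_block: Aluminium tube block, 95 (x) by 60 (y) by 42 mm tall, 0.35 to 0.56 kg, 14 empty holes, 3 mm step round its foot, black handle on top. Origin: centre of its underside; axes as the bath's. Stands on the well's floor, 8 mm proud of the deck, with 2 to 3 mm of play to the walls: it can be rocked about its x axis about 0.13 rad each way. Leaves the strips after rising about 22 mm, the well at 35 mm
- handle (a point): Middle of where to grip the block's black lifting handle, 77 mm above the block's underside. Flat-sided grip 14 mm thick (block's y), 26 mm wide (block's x), from 58 to 92 mm above the block's underside, on a thin steel stem; take it from above, fingers closing along the block's y
- spare_block: Spare aluminium block without a handle, 95 x 60 x 42 mm, with 8 wider holes, on the table; not to be moved. Origin: centre of its underside
- buffer_red: White dropper bottle with a red cap, 27 mm across, 82 mm tall; not to be moved. Origin: centre of its underside
- buffer_blue: White dropper bottle with a blue cap, 27 mm across, 82 mm tall; not to be moved. Origin: centre of its underside
- timer: White round timer with a red bar on top, 68 mm across, 52 mm tall; not to be moved. Origin: centre of its underside
- label_roll: White roll of paper labels lying flat, 61 mm across, 25 mm tall; not to be moved. Origin: centre of its underside
- sample_vial: Lying clear vial with a red cap, 75 mm long, 17 mm thick; not to be moved. Origin: centre of its underside
- strips (a point): Middle of the well at the height (52 mm above the bath's underside) of two steel spring strips, one along each long wall, at 30 mm to the left (+y) and right (-y). They press on the block's sides; each resists sliding with about 20 to 28 N, so a straight pull takes 40 to 56 N, more than the 31 N that the bath weighs. Axes as the bath's
Mind the look-alikes: they are no part of the job. What is shaped like the heat_block but brown or pink is not meant.

How it is judged:
By the outcome, as a careful person would: the job done as asked, in the order asked, and still so for the second after the job is handed in, while the arm keeps its last pose, push and grip.
It also fails if it takes over 61 s, if anything falls off the work surface, if the arm or the gripper's body presses on something with over 40 N, if the wrist force passes 120 N, or if a joint passes its speed limit or range.

## Robot

A 6-joint arm with a two-finger parallel gripper is mounted at the origin on a cart in front of the work surface, level with it; the furniture and walls round the work are solid. World frame = base frame: x ahead of the robot, y to its left, z up, the work surface at z = 0. Lengths are in m, angles in rad, forces in N, time in s.
With the tool pointing down it reaches from about 0.3 to 0.85 m from the base axis. Payload 4.2 kg.
Tool frame: the origin (TCP) lies midway between the tips of the shut fingers; the grasp point (between the pads) lies 19 mm behind it; z points along the fingers, y is the line along which they close (so a half turn about z gives the same grasp; the last joint's range is limited). The gripper opens to 91 mm and grips with 3 to 60 N. Pads are 32 mm wide; open, the fingers measure 118 mm over their backs; the gripper's body (76 mm by 178 mm) begins 60 mm behind the grasp point.
Start: joints at [-1.215, 0.32, 1.565, -0, 1.257, -0.02], TCP at [0.211, -0.535, 0.214] pointing down, gripper open.
Joint ranges: [-3.11, 3.11], [-0.84, 2.01], [0.21, 2.61], [-1.34, 4.49], [0.05, 2.63], [-2.56, 2.56]. Speed limits (rad/s): [2.57, 2.57, 3.14, 3.14, 3.14, 3.14].

## Interface

Orientations are given as a rotation vector (axis times angle).
In Python, from plant import * gives the robot as it stands.
- The arm moves only by the tool servo_tool, never from a script. Its argument "plan" is a list of rows, each a list of 7 numbers: the turn, a rotation vector about the tool's x, y, z in degrees, then the shift along the tool's x, y, z in m, then the closure, from 0 (fully open) to 1 (shut). A call has 1 to 5 rows; each row shifts and turns the commanded pose from where the row before left it, along the tool's axes as they then stand; what a row does not reach is not made up. A row lasts 1/8 s, in which the tool goes at most 62.5 mm and 10.7 degrees, less where a joint would pass 70% of its speed; a pose out of reach is approached as far as the arm can. A call with a gripper value outside its range is refused whole. The fingers move at their own pace and stop on an object; "grip_force" is the grip in N (left out, the last holds). Time passes only in rows, so rows that do not move let the fingers close. It gives the time, the measured TCP pose, the force, the opening and the grip force at its end, in the units of the state.
- get_obs(): the state, without advancing time (a new reading comes with each control period).
- read_camera(name): name is "scene" or "top"; returns a dict with "color" (384x512x3 uint8, blue, green, red), "range_z" (384x512 float32, m along the optical axis (not along the pixel's ray), 0 where there is no reading), "fx", "fy", "cx", "cy" (pixels), "origin" and "attitude" of the camera in the world. Camera axes: x right, y up, looking along -z (the intrinsics and any distortion apply to the point x, -y, -z); pixel columns grow to the right and rows downward; lengths in m; the calibration is good to about 2 mm. A picture is of the moment at which its call begins.
- hand_in(): hands the job in; it is judged then, once.
Trained networks look in a picture, given as the dict that the camera call returned (one of the last four; its "shot" number tells which), for a name from the list of things; names that differ only in an ending like _2 or _b are one class to them, and where a whole thing is asked for, a point or a joint stands for the part that bears it (a point fixed in the world has none). Each returns a list of dicts, best first, with "confidence" (0 to 1); they miss things now and then, are a little off and sometimes report something else, mostly with a low value. They report only what shows in the picture. A call takes as long as a camera call. They do not tell look-alikes from the thing itself.
- boxes_of(picture, query): "point" ([x, y, z] in m, in world coordinates, good to about 4 mm: the middle of the surface that is visible of it).
- silhouettes(picture, query): "region" (384x512 bool, what is visible of it).
The state is a dict: "t": time; "q": joint angles; "joint_vel": joint speeds; "joint_torque": joint torques, N m; "tcp_pos": TCP position; "tcp_rot": TCP orientation; "ft_force": force on the tool from outside, world axes, zero at the start; "ft_torque": the same for the moment, N m; "width": opening from 0.0 (shut) to 1.0 (fully open); "finger_force": force on a finger pad.
Only numpy, scipy, OpenCV 4.12 (cv2) and the standard library are available. Lean on these libraries where they do the work, as an engineer would, in place of code of your own. Each camera call takes 0.05 s, during which the arm holds its last target. There are 200 camera calls.

## Working session

There is one attempt and no reset: what is moved stays moved. The work goes in short steps, Python scripts to look and compute and a tool call to move; the robot and the scene stay as the last step left them, time stands still between calls to the robot, and variables do not carry over. Pictures are saved under pics/ and viewed, at most 10 in all, crops included, and the job is handed in when it is done.

Besides the shell and the picture viewer there is one more tool, called as a command line: name --pt "numbers of a row" for each row, then --argument value for the rest. servo_tool: Moves the arm, as the interface text tells. Its arguments: {"type":"object","properties":{"plan":{"type":"array"},"grip_force":{"type":"number"}},"required":["plan"]}

```bash
ls; mkdir -p pics; cat > h.py <<'E'
from plant import *
import numpy as np, cv2
from scipy.spatial.transform import Rotation as R
def cloud(p):
    z=p["range_z"]; v,u=np.mgrid[:384,:512]
    c=np.stack([(u-p["cx"])/p["fx"]*z,-(v-p["cy"])/p["fy"]*z,-z],-1)
    A=np.array(p["attitude"]); A=R.from_rotvec(A).as_matrix() if A.shape==(3,) else A
    return c@A.T+np.array(p["origin"])
E
python3 - <<'E'
from h import *
o=get_obs(); print({k:np.round(v,3) for k,v in o.items()})
ps=[read_camera(n) for n in("scene","top")]
print({k:v for k,v in ps[1].items() if k not in("color","range_z")})
print({k:v for k,v in ps[0].items() if k not in("color","range_z")})
for p,n in zip(ps,("scene","top")):
    cv2.imwrite(f"pics/{n}0.png",p["color"])
    for q in["dry_bath","heat_block","handle","catch_pin","catch","spare_block"]:
        print(n,q,[(np.round(d["point"],3).tolist(),round(d["confidence"],2)) for d in boxes_of(p,q)][:4])
E
```

```text
pics
{'t': np.float64(0.0), 'q': array([-1.215,  0.32 ,  1.566, -0.   ,  1.257, -0.02 ]), 'joint_vel': array([ 0.   , -0.001, -0.001,  0.001, -0.   , -0.002]), 'joint_torque': array([ -0.   , -41.247, -23.197,   0.073,   0.046,  -0.   ]), 'tcp_pos': array([ 0.211, -0.534,  0.213]), 'tcp_rot': array([-3.085, -0.586,  0.   ]), 'ft_force': array([ 0.526, -0.021, -0.238]), 'ft_torque': array([ 0.03 , -0.029,  0.007]), 'finger_force': np.float64(0.0), 'width': np.float64(1.0)}
{'fx': 374.3668098820529, 'fy': 374.3668098820529, 'cx': 253.35851944210646, 'cy': 190.47861269162752, 'origin': array([0.38930981, 0.04530298, 1.3370192 ]), 'attitude': array([ 0.13174219, -0.14362699, -1.53976563]), 'shot': 2}
{'fx': 401.448602767383, 'fy': 401.448602767383, 'cx': 252.37813310944733, 'cy': 188.7116833703634, 'origin': array([-0.2931378 , -0.50789618,  0.53855209]), 'attitude': array([ 1.040454  , -0.61112003, -0.916667  ]), 'shot': 1}
scene dry_bath [([0.512, 0.008, 0.048], 0.74)]
scene heat_block [([0.496, -0.17, 0.041], 0.9), ([0.8, 0.07, 0.044], 0.86), ([0.591, 0.034, 0.065], 0.64)]
scene handle [([0.798, 0.072, 0.039], 0.82), ([0.494, -0.161, 0.04], 0.75), ([0.593, 0.031, 0.064], 0.62)]
scene catch_pin []
scene catch [([0.521, 0.047, 0.074], 0.65), ([0.509, 0.007, 0.046], 0.28)]
scene spare_block [([0.468, -0.32, 0.038], 0.83)]
top dry_bath [([0.56, 0.051, 0.063], 0.62)]
top heat_block [([0.511, -0.151, 0.04], 0.88), ([0.82, 0.08, 0.042], 0.63), ([0.597, 0.04, 0.065], 0.6), ([0.39, -0.22, 0.024], 0.17)]
top handle [([0.818, 0.077, 0.041], 0.7), ([0.51, -0.15, 0.042], 0.64)]
top catch_pin [([0.536, 0.054, 0.077], 0.46)]
top catch []
top spare_block [([0.487, -0.311, 0.038], 0.98), ([0.549, 0.262, 0.04], 0.28)]
```

```bash
python3 - <<'E'
import cv2
for n in("scene","top"):
    i=cv2.imread(f"pics/{n}0.png"); cv2.imwrite(f"pics/{n}0b.png",cv2.resize(i,(800,600),interpolation=cv2.INTER_CUBIC))
E
```

```text
(no output)
```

View pics/scene0b.png

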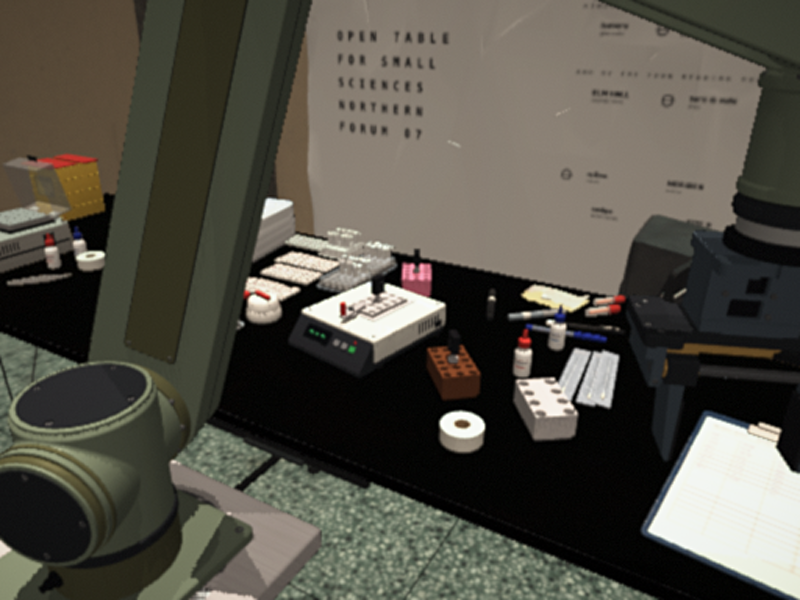

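View pics/top0b.png

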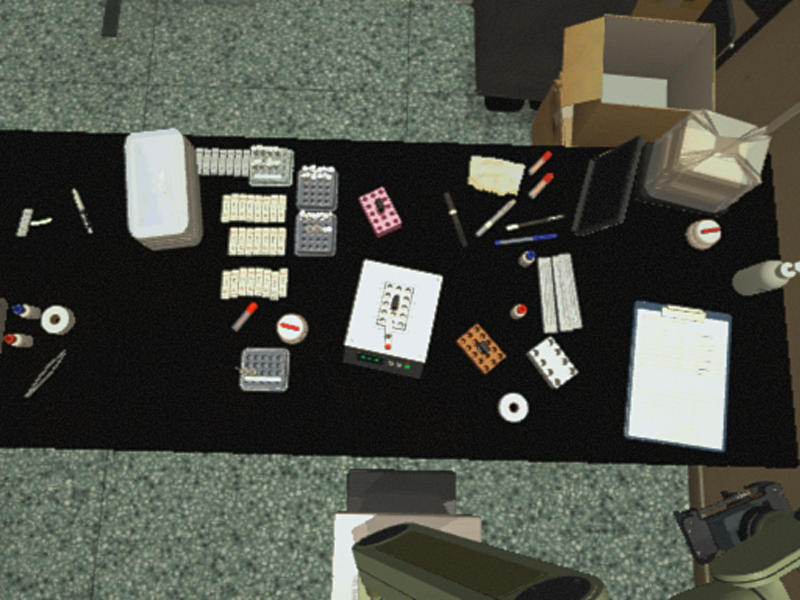

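The scene view shows the white bath at about (370,325), with its handle at (378,285) and its red pin at (343,310). The top view puts the bath at (393,318), the handle at (396,302) and the pin at (388,345). The brown (480,348) and pink (380,210) blocks are look-alikes. Next I fit the bath pose from depth.

```bash
cat > fit.py <<'E'
from h import *
def look():
    D=[];C=[]
    for n in("scene","top"):
        p=read_camera(n);c=cloud(p);D.append(c);C.append(p["color"].astype(int))
    return D,C
def deckfit(c):
    m=(c[...,2]>.052)&(c[...,2]<.066)&(abs(c[...,0]-.59)<.2)&(abs(c[...,1]-.04)<.14)
    m=cv2.morphologyEx(m.astype(np.uint8),cv2.MORPH_OPEN,np.ones((3,3)))
    n,l,s,_=cv2.connectedComponentsWithStats(m); k=1+np.argmax(s[1:,4])
    pts=c[l==k][:,:2].astype(np.float32); return cv2.minAreaRect(pts*1000),np.median(c[l==k][:,2])
if __name__=="__main__":
    D,C=look()
    for c,b,n in zip(D,C,("scene","top")):
        print(n,deckfit(c))
        near=(abs(c[...,0]-.58)<.12)&(abs(c[...,1]-.04)<.11)
        dark=near&(c[...,2]>.09)&(c[...,2]<.15)&(b.max(-1)<90)
        red=near&(c[...,2]>.07)&(c[...,2]<.13)&(b[...,2]>120)&(b[...,1]<80)
        for q,m in(("handle",dark),("pin",red)):
            P=c[m]; print(n,q,m.sum(),P.mean(0).round(4) if len(P) else 0,P.min(0).round(4),P.max(0).round(4))
            if q=="handle":
                T=P[P[:,2]>P[:,2].max()-.006]; print(" top",T.mean(0).round(4),cv2.minAreaRect((T[:,:2]*1000).astype(np.float32)))
            else: 
                T=P[P[:,2]>P[:,2].max()-.004]; print(" top",T.mean(0).round(4),len(T))
E
python3 fit.py
```

```text
scene (((589.76806640625, 41.627166748046875), (183.10679626464844, 200.00570678710938), 79.10977172851562), np.float64(0.05996505520785744))
scene handle 89 [0.5961 0.0369 0.1062] [0.5858 0.0292 0.0902] [0.6136 0.049  0.119 ]
 top [0.5978 0.0383 0.1165] ((600.2098388671875, 38.011070251464844), (14.967227935791016, 24.3734188079834), 69.98274993896484)
scene pin 8 [0.5049 0.0519 0.0879] [0.5027 0.049  0.0761] [0.5073 0.0558 0.0977]
 top [0.5041 0.0504 0.0956] 4
top (((588.5691528320312, 43.05635070800781), (179.85569763183594, 201.69869995117188), 79.27705383300781), np.float64(0.05984088956186273))
top handle 25 [0.5969 0.0418 0.1163] [0.5858 0.0366 0.1011] [0.6106 0.0464 0.1219]
 top [0.5982 0.0417 0.1183] ((599.1094970703125, 41.55722427368164), (8.8613920211792, 23.121986389160156), 78.16485595703125)
top pin 4 [0.5047 0.0554 0.1004] [0.5026 0.0537 0.0972] [0.5067 0.0571 0.1048]
 top [0.5044 0.0554 0.1029] 2
```

The deck fits from both cameras agree: bath yaw is about -10.8°, origin about (0.599, 0.0405), pin about (0.506, 0.056). I'll go above the pin first, with the fingers half closed to straddle it.

servo_tool --pt "0 0 0 0.041 -0.037 0 0.3" --pt "0 0 0 0.041 -0.037 0 0.5" --pt "0 0 0 0.041 -0.037 0 0.5" --pt "0 0 0 0.041 -0.037 0 0.5" --pt "0 0 0 0.041 -0.037 0 0.5"

```text
t: 1.42
tcp_pos: [0.3345, -0.286, 0.2142]
tcp_rot: [3.086, 0.586, 0.001]
ft_force: [1.1, -0.5, -0.2]
width: 0.506
finger_force: 0.0
```

servo_tool --pt "0 0 0 0.041 -0.037 0 0.5" --pt "0 0 0 0.041 -0.037 0 0.5" --pt "0 0 0 0.041 -0.037 0 0.5" --pt "0 0 0 0.041 -0.037 0 0.5" --pt "0 0 0 0.041 -0.037 0 0.5"

```text
t: 2.05
tcp_pos: [0.4573, -0.0385, 0.2143]
tcp_rot: [3.086, 0.587, 0.002]
ft_force: [-0.2, -1.0, 0.8]
width: 0.498
finger_force: 0.0
```

servo_tool --pt "0 0 0 0.041 -0.037 0.02 0.5" --pt "0 0 0 0.041 -0.037 0.02 0.5" --pt "0 0 -6.5 0 0 0 0.5" --pt "0 0 -6.5 0 0 0 0.5" --pt "0 0 0 0 0 0 0.5"

```text
t: 2.68
tcp_pos: [0.5058, 0.0589, 0.1739]
tcp_rot: [3.0, 0.931, -0.0]
ft_force: [0.3, -0.6, -0.1]
width: 0.494
finger_force: 0.0
```

```bash
cat > st.py <<'E'
from h import *
import sys
def st(t=None):
    o=get_obs(); M=R.from_rotvec(o["tcp_rot"]).as_matrix()
    print("t",round(float(o["t"]),2),"p",o["tcp_pos"].round(4),"yaw",np.degrees(np.arctan2(M[1,0],M[0,0])).round(1),"z",M[:,2].round(3),"F",o["ft_force"].round(1),"w",round(float(o["width"]),3),"ff",round(float(o["finger_force"]),1),"q",o["q"].round(2))
    if t is not None: print("tool delta",(M.T@(np.array(t)-o["tcp_pos"])).round(4))
st([float(a) for a in sys.argv[1:4]] if len(sys.argv)>3 else None)
E
python3 st.py .506 .0555 .082
```

```text
t 2.67 p [0.5058 0.0589 0.1739] yaw 34.5 z [-0. -0. -1.] F [ 0.3 -0.6 -0.1] w 0.494 ff 0.0 q [ 0.09  0.25  1.77 -0.    1.12  1.06]
tool delta [-0.0017  0.003   0.0919]
```

servo_tool --pt "0 0 0 -0.001 0.002 0.04 0.5" --pt "0 0 0 0 0 0.03 0.5" --pt "0 0 0 0 0 0.02 0.5" --pt "0 0 0 0 0 0 0.5"

```text
t: 3.18
tcp_pos: [0.505, 0.0561, 0.0828]
tcp_rot: [-3.0, -0.929, 0.005]
ft_force: [0.4, 0.1, 0.1]
width: 0.498
finger_force: 0.0
```

servo_tool --pt "0 0 0 0 0.006 0 0.5" --pt "0 0 0 0 0.006 0 0.5" --pt "0 0 0 0 0.006 0 0.5" --pt "0 0 0 0 0.006 0 0.5" --pt "0 0 0 0 0.005 0 0.5"

```text
t: 3.8
tcp_pos: [0.5198, 0.0327, 0.0835]
tcp_rot: [-2.998, -0.931, 0.009]
ft_force: [-5.6, 2.3, 2.0]
width: 0.501
finger_force: 2.5
```

servo_tool --pt "0 0 0 0 0.005 0 0.5" --pt "0 0 0 0 0.004 0 0.5" --pt "0 0 0 0 0.003 0 0.5"

```text
t: 4.18
tcp_pos: [0.529, 0.0225, 0.0837]
tcp_rot: [-3.0, -0.932, 0.002]
ft_force: [-2.5, 0.7, -1.2]
width: 0.502
finger_force: 1.3
```

```bash
python3 st.py .535 .0163 .082; python3 fit.py
```

```text
t 4.17 p [0.529  0.0225 0.0837] yaw 34.5 z [-0.001 -0.    -1.   ] F [-2.5  0.7 -1.2] w 0.502 ff 1.3 q [ 0.02  0.37  1.85 -0.    0.92  0.99]
tool delta [0.0015 0.0085 0.0017]
scene (((589.6019287109375, 40.34272003173828), (181.70416259765625, 200.45242309570312), 79.7573471069336), np.float64(0.05997994471044937))
scene handle 222 [0.5331 0.0172 0.1196] [ 0.4936 -0.0171  0.09  ] [0.6092 0.0498 0.1498]
 top [0.5209 0.0069 0.147 ] ((520.3366088867188, 14.60791015625), (17.5577335357666, 69.90129089355469), 34.05723190307617)
scene pin 2 [0.5154 0.034  0.0973] [0.5151 0.0325 0.0971] [0.5156 0.0354 0.0975]
 top [0.5154 0.034  0.0973] 2
top (((590.348388671875, 42.90765380859375), (179.2869110107422, 197.5749969482422), 79.16320037841797), np.float64(0.05972955015177617))Traceback (most recent call last):
  File "fit.py", line 20, in <module>
    P=c[m]; print(n,q,m.sum(),P.mean(0).round(4) if len(P) else 0,P.min(0).round(4),P.max(0).round(4))
                                                                  ~~~~~^^^
    return umr_minimum(a, axis, None, out, keepdims, initial, where)
ValueError: zero-size array to reduction operation minimum which has no identity
```

servo_tool --pt "0 0 0 0 0.003 0 0.5" --pt "0 0 0 0 0.003 0 0.5" --pt "0 0 0 0 0.002 0 0.5" --pt "0 0 0 0 0 0 0.5"

```text
t: 4.78
tcp_pos: [0.5347, 0.0163, 0.0842]
tcp_rot: [3.0, 0.932, 0.003]
ft_force: [-0.7, 4.2, -1.2]
width: 0.498
finger_force: 1.5
```

servo_tool --pt "0 0 0 0 0.001 0 0.5" --pt "0 0 0 0 0.001 0 0.5" --pt "0 0 0 0 0 0 0.5"

```text
t: 5.15
tcp_pos: [0.5355, 0.015, 0.0842]
tcp_rot: [-3.0, -0.932, -0.002]
ft_force: [0.5, 5.4, -0.5]
width: 0.5
finger_force: 2.3
```

servo_tool --pt "0 0 0 0 0.001 0 0.5" --pt "0 0 0 0 0.001 0 0.5" --pt "0 0 0 0 0 0 0.5"

```text
t: 5.52
tcp_pos: [0.5364, 0.0144, 0.0841]
tcp_rot: [-2.998, -0.93, -0.003]
ft_force: [0.1, 8.2, -1.8]
width: 0.504
finger_force: 3.7
```

```bash
python3 - <<'E'
from h import *
p=read_camera("scene"); i=p["color"]
cv2.imwrite("pics/s1.png",cv2.resize(i[165:250,170:310],None,fx=5,fy=5,interpolation=cv2.INTER_CUBIC))
E
```

```text
(no output)
```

View pics/s1.png

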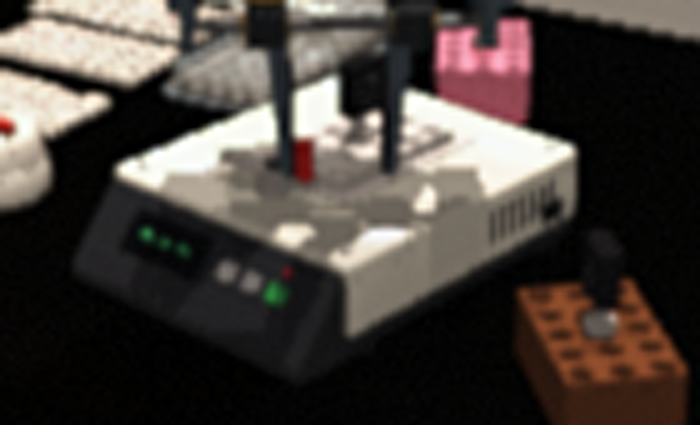

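Pin at (303,160) in the crop, in contact with the left finger and near its end position. I finish with a push along the bath's x, which is tangential here.

servo_tool --pt "0 0 0 0.001 0.001 0 0.5" --pt "0 0 0 0.001 0.001 0 0.5" --pt "0 0 0 0 0 0 0.5"

```text
t: 5.95
tcp_pos: [0.5367, 0.0143, 0.0839]
tcp_rot: [-2.996, -0.929, 0.006]
ft_force: [-4.8, 9.7, 3.6]
width: 0.502
finger_force: 5.6
```

servo_tool --pt "0 0 0 0.001 0.001 0 0.5" --pt "0 0 0 0 0 0 0.5"

```text
t: 6.2
tcp_pos: [0.5368, 0.0142, 0.0838]
tcp_rot: [-2.995, -0.929, 0.01]
ft_force: [-7.4, 10.0, 5.2]
width: 0.498
finger_force: 6.5
```

servo_tool --pt "0 0 0 -0.002 -0.006 0 0.5" --pt "0 0 0 0 -0.005 0 0.5" --pt "0 0 0 0 0 -0.04 0.5" --pt "0 0 0 0 0 -0.05 0.5" --pt "0 0 9 0 0 0 0.5"

```text
t: 6.82
tcp_pos: [0.5355, 0.0194, 0.1784]
tcp_rot: [3.062, 0.687, 0.015]
ft_force: [-0.7, 0.6, -0.9]
width: 0.5
finger_force: 0.0
```

servo_tool --pt "0 0 9 0 0 0 0.5" --pt "0 0 9 0 0 0 0.5" --pt "0 0 9 0 0 0 0.5" --pt "0 0 9 0 0 0 0.5" --pt "0 0 0 0 0 0 0.5"

```text
t: 7.45
tcp_pos: [0.5326, 0.0195, 0.1741]
tcp_rot: [3.128, -0.283, 0.001]
ft_force: [0.4, 0.1, -0.1]
width: 0.499
finger_force: 0.0
```

```bash
sed -i 's/P=c\[m\];/P=c[m]\n            if len(P)==0: continue\n           /' fit.py; sed -i 's/(c\[...,2\]<.15)/(c[...,2]<.121)/' fit.py; python3 fit.py; python3 st.py .599 .0405 .12; python3 - <<'E'
from h import *
a=read_camera("scene")["color"][165:250,170:310];b=read_camera("top")["color"][155:255,205:305]
cv2.imwrite("pics/s2.png",np.hstack([cv2.resize(a,(500,304),interpolation=2),cv2.resize(b,(304,304),interpolation=2)])[:,:800])
E
```

```text
scene (((589.91259765625, 41.14861297607422), (183.9340362548828, 201.90475463867188), 79.34825134277344), np.float64(0.06005589306829029))
scene handle 88 [0.5957 0.0368 0.1065] [0.5849 0.0304 0.091 ] [0.6118 0.0494 0.1192]
 top [0.5984 0.0379 0.1168] ((598.5684204101562, 38.10160827636719), (12.565632820129395, 27.10845947265625), 82.07699584960938)
scene pin 1 [0.528  0.0248 0.0946] [0.528  0.0248 0.0946] [0.528  0.0248 0.0946]
 top [0.528  0.0248 0.0946] 1
top (((594.62646484375, 70.3895263671875), (123.6832504272461, 200.5035400390625), 79.07453918457031), np.float64(0.05964837265811751))
t 7.55 p [0.5325 0.0196 0.174 ] yaw -10.3 z [ 0.    -0.001 -1.   ] F [ 0.4  1.1 -0.7] w 0.502 ff 0.0 q [ 0.02  0.28  1.72 -0.    1.13  1.77]
tool delta [ 0.0616 -0.0325  0.054 ]
```

View pics/s2.png

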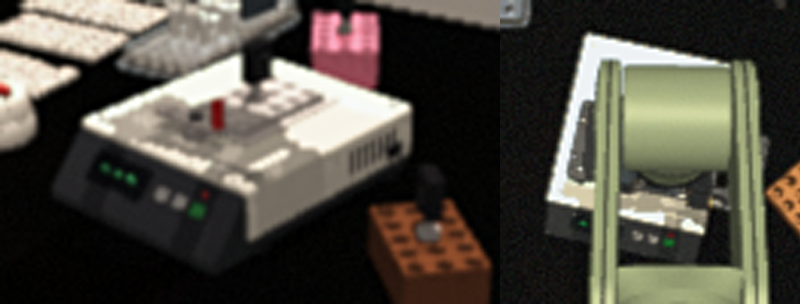

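Crop: the red pin at (217,113) is clear to the right of the post, so the catch lies aside at its stop, and the bath has not moved. Now the handle.

servo_tool --pt "0 0 0.5 0.031 -0.0165 0 0.5" --pt "0 0 0 0.031 -0.0165 0 0.5" --pt "0 0 0 0 0 0.03 0.5" --pt "0 0 0 0 0 0.03 0.5" --pt "0 0 0 0 0 0.03 0.5"

```text
t: 8.28
tcp_pos: [0.5996, 0.0408, 0.083]
tcp_rot: [3.127, -0.298, 0.001]
ft_force: [0.6, 0.1, -0.4]
width: 0.498
finger_force: 0.0
```

servo_tool --pt "0 0 0 0 0 0 0.5" --pt "0 0 0 0 0 0 0.7" --pt "0 0 0 0 0 0 0.8" --pt "0 0 0 0 0 0 0.9" --grip_force 15

```text
t: 8.78
tcp_pos: [0.6001, 0.0409, 0.0851]
tcp_rot: [-3.127, 0.3, -0.003]
ft_force: [0.5, 0.6, 0.2]
width: 0.201
finger_force: 0.0
```

```bash
python3 st.py .599 .040 .084
```

```text
t 8.78 p [0.6001 0.0409 0.0851] yaw -11.0 z [ 0.002  0.    -1.   ] F [0.5 0.6 0.2] w 0.201 ff 0.0 q [ 0.05  0.46  1.68 -0.    0.99  1.81]
tool delta [-0.0009  0.0011  0.0011]
```

servo_tool --pt "0 0 0 0 0 0.001 0.9" --pt "0 0 0 0 0 0 1" --pt "0 0 0 0 0 0 1" --pt "0 0 0 0 0 0 1" --grip_force 55

```text
t: 9.28
tcp_pos: [0.6, 0.0407, 0.0845]
tcp_rot: [3.127, -0.299, 0.003]
ft_force: [-0.4, 0.2, 6.5]
width: 0.156
finger_force: 55.0
```

```bash
python3 st.py
```

```text
t 9.28 p [0.6    0.0407 0.0845] yaw -10.9 z [ 0.002 -0.001 -1.   ] F [-0.4  0.2  6.5] w 0.156 ff 55.0 q [ 0.05  0.46  1.68 -0.    0.99  1.81]
```

Gripped (14 mm). First rock to one side, raising as it pivots.

servo_tool --pt "2 0 0 0 0.0015 -0.0015 1" --pt "2 0 0 0 0.0015 -0.001 1" --pt "2 0 0 0 0.0015 -0.001 1"

```text
t: 9.65
tcp_pos: [0.5991, 0.0364, 0.0866]
tcp_rot: [-3.024, 0.287, -0.018]
ft_force: [3.1, 3.3, -0.8]
width: 0.154
finger_force: 55.2
```

```bash
cat >> st.py <<'E'
o=get_obs();M=R.from_rotvec(o["tcp_rot"]).as_matrix();B=R.from_euler("z",-10.9,degrees=True).as_matrix()
T=R.from_rotvec(o["tcp_rot"])
r=(R.from_matrix(B).inv()*T)*R.from_euler("x",180,degrees=True).inv()
print("tilt about bath x,y (deg)",np.degrees(r.as_rotvec()).round(2),"torque bath axes",(B.T@o["ft_torque"]).round(2),"force bath axes",(B.T@o["ft_force"]).round(1))
E
python3 st.py
```

```text
t 9.65 p [0.5991 0.0364 0.0866] yaw -10.9 z [ 0.021  0.102 -0.995] F [ 3.1  3.3 -0.8] w 0.154 ff 55.2 q [-0.02  0.45  1.71  0.13  0.97  1.67]
tilt about bath x,y (deg) [ 6.   -0.1   0.04] torque bath axes [-1.05 -0.12  0.04] force bath axes [ 2.4  3.8 -0.8]
```

servo_tool --pt "-2.4 0 0 0 -0.0018 -0.0008 1" --pt "-2.4 0 0 0 -0.0018 -0.0008 1" --pt "-2.4 0 0 0 -0.0018 -0.0008 1" --pt "-2.4 0 0 0 -0.0018 -0.0008 1" --pt "-2.4 0 0 0 -0.0018 -0.0008 1"

```text
t: 10.28
tcp_pos: [0.6007, 0.0447, 0.0902]
tcp_rot: [3.022, -0.291, -0.014]
ft_force: [0.1, -4.4, -2.1]
width: 0.153
finger_force: 55.2
```

```bash
python3 st.py
```

```text
t 10.28 p [0.6007 0.0447 0.0902] yaw -11.0 z [-0.019 -0.104 -0.994] F [ 0.1 -4.4 -2.1] w 0.153 ff 55.2 q [ 0.11  0.48  1.65 -0.12  1.05  1.93]
tilt about bath x,y (deg) [-6.05 -0.05 -0.11] torque bath axes [ 1.03 -0.14  0.13] force bath axes [ 1.  -4.3 -2.1]
```

servo_tool --pt "2.4 0 0 0 0.0018 -0.0008 1" --pt "2.4 0 0 0 0.0018 -0.0008 1" --pt "2.4 0 0 0 0.0018 -0.0008 1" --pt "2.4 0 0 0 0.0018 -0.0008 1" --pt "2.4 0 0 0 0.0018 -0.0008 1"

```text
t: 10.9
tcp_pos: [0.5989, 0.0363, 0.0942]
tcp_rot: [-3.024, 0.288, -0.017]
ft_force: [1.8, 3.7, -2.5]
width: 0.147
finger_force: 55.2
```

```bash
python3 st.py; python3 fit.py
```

```text
t 10.9 p [0.5989 0.0363 0.0942] yaw -10.9 z [ 0.021  0.103 -0.995] F [ 1.8  3.7 -2.5] w 0.147 ff 55.2 q [-0.02  0.44  1.7   0.12  0.98  1.68]
tilt about bath x,y (deg) [ 6.01 -0.06  0.03] torque bath axes [-1.02 -0.26  0.04] force bath axes [ 1.1  4.  -2.5]
scene (((590.2980346679688, 40.64820861816406), (181.65847778320312, 200.93446350097656), 78.55963134765625), np.float64(0.05998767291529597))
scene handle 130 [0.5896 0.0289 0.1089] [0.5763 0.0114 0.0948] [0.6129 0.0525 0.121 ]
 top [0.5904 0.0285 0.1181] ((587.1061401367188, 26.453943252563477), (25.51349639892578, 44.725215911865234), 30.71794891357422)
scene pin 12 [0.526  0.028  0.0921] [0.5218 0.0234 0.0779] [0.5311 0.0331 0.0986]
 top [0.527  0.0277 0.0969] 8
top (((546.0131225585938, 106.82798767089844), (74.95278930664062, 95.2970199584961), 84.13645935058594), np.float64(0.05996057927488452))
```

servo_tool --pt "-2.4 0 0 0 -0.0019 -0.0009 1" --pt "-2.4 0 0 0 -0.0019 -0.0009 1" --pt "-2.4 0 0 0 -0.0019 -0.0009 1" --pt "-2.4 0 0 0 -0.0019 -0.0009 1" --pt "-2.4 0 0 0 -0.0019 -0.0009 1"

```text
t: 11.62
tcp_pos: [0.6006, 0.0455, 0.099]
tcp_rot: [3.022, -0.292, -0.014]
ft_force: [0.6, -4.3, -4.9]
width: 0.151
finger_force: 55.2
```

servo_tool --pt "2.4 0 0 0 0.0019 -0.0009 1" --pt "2.4 0 0 0 0.0019 -0.0009 1" --pt "2.4 0 0 0 0.0019 -0.0009 1" --pt "2.4 0 0 0 0.0019 -0.0009 1" --pt "2.4 0 0 0 0.0019 -0.0009 1"

```text
t: 12.25
tcp_pos: [0.5989, 0.0364, 0.1044]
tcp_rot: [-3.023, 0.289, -0.017]
ft_force: [0.1, -0.2, -0.7]
width: 0.149
finger_force: 55.0
```

```bash
python3 st.py; python3 - <<'E'
from h import *
p=read_camera("scene"); i=p["color"]
print(deckfit(cloud(p)) if 0 else "")
cv2.imwrite("pics/s3.png",cv2.resize(i[165:250,170:310],None,fx=5,fy=5,interpolation=cv2.INTER_CUBIC))
E
```

```text
t 12.25 p [0.5989 0.0364 0.1044] yaw -10.9 z [ 0.021  0.103 -0.994] F [ 0.1 -0.2 -0.7] w 0.149 ff 55.0 q [-0.02  0.43  1.68  0.12  1.01  1.68]
tilt about bath x,y (deg) [ 6.02 -0.05 -0.03] torque bath axes [0.49 0.01 0.11] force bath axes [ 0.1 -0.2 -0.7]
```

View pics/s3.png

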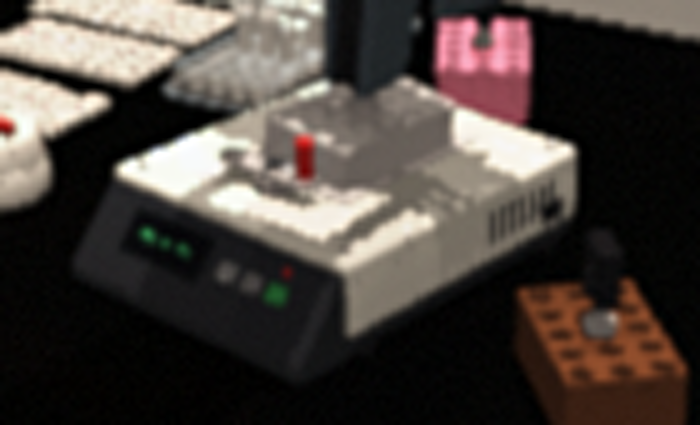

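Crop: the block, about (365,140), stands well proud of the deck, the bath is where it was, and the catch pin (303,157) is still aside. Two more swings.

servo_tool --pt "-2.4 0 0 0 -0.002 -0.0009 1" --pt "-2.4 0 0 0 -0.002 -0.0009 1" --pt "-2.4 0 0 0 -0.002 -0.0009 1" --pt "-2.4 0 0 0 -0.002 -0.0009 1" --pt "-2.4 0 0 0 -0.002 -0.0009 1"

```text
t: 12.92
tcp_pos: [0.6009, 0.0462, 0.1109]
tcp_rot: [3.021, -0.291, -0.012]
ft_force: [-1.5, -1.2, 5.2]
width: 0.153
finger_force: 55.0
```

```bash
python3 st.py
```

```text
t 12.93 p [0.6009 0.0462 0.1109] yaw -11.0 z [-0.018 -0.105 -0.994] F [-1.5 -1.2  5.2] w 0.153 ff 55.0 q [ 0.11  0.46  1.63 -0.12  1.09  1.93]
tilt about bath x,y (deg) [-6.13 -0.13 -0.1 ] torque bath axes [-0.12  0.37  0.  ] force bath axes [-1.2 -1.5  5.2]
```

servo_tool --pt "2 0 0 0 0.0016 -0.0008 1" --pt "2 0 0 0 0.0016 -0.0008 1" --pt "2 0 0 0 0.0016 -0.0008 1" --pt "0 0 0 0 0 -0.001 1"

```text
t: 13.42
tcp_pos: [0.5985, 0.0411, 0.1116]
tcp_rot: [3.126, -0.302, -0.004]
ft_force: [0.4, 0.4, -4.9]
width: 0.155
finger_force: 55.0
```

```bash
python3 st.py .6 .0407 .1385
```

```text
t 13.43 p [0.5985 0.0411 0.1116] yaw -11.0 z [-0.003 -0.001 -1.   ] F [ 0.4  0.4 -4.9] w 0.155 ff 55.0 q [ 0.05  0.44  1.65 -0.    1.05  1.81]
tool delta [ 0.0015  0.0001 -0.0269]
tilt about bath x,y (deg) [-0.1   0.14 -0.14] torque bath axes [0.02 0.08 0.  ] force bath axes [ 0.4  0.5 -4.9]
```

Freed: the wrist force is just the block's weight. Slow level lift to 2 cm over the rim.

servo_tool --pt "0 0 0 0.0007 0 -0.003 1" --pt "0 0 0 0 0 -0.003 1" --pt "0 0 0 0 0 -0.003 1" --pt "0 0 0 0 0 -0.003 1"

```text
t: 13.92
tcp_pos: [0.6003, 0.0415, 0.1247]
tcp_rot: [3.127, -0.3, 0.0]
ft_force: [-0.1, -0.4, -5.1]
width: 0.152
finger_force: 55.0
```

servo_tool --pt "0 0 0 0 0 -0.004 1" --pt "0 0 0 0 0 -0.004 1" --pt "0 0 0 0 0 -0.004 1" --pt "0 0 0 0 0 -0.004 1" --pt "0 0 0 0 0 0 1"

```text
t: 14.55
tcp_pos: [0.6005, 0.0414, 0.1409]
tcp_rot: [-3.127, 0.3, -0.002]
ft_force: [-0.5, -0.3, -5.9]
width: 0.154
finger_force: 55.0
```

servo_tool --pt "0 0 0 0 0 0 1" --pt "0 0 0 0 0 0 1" --pt "0 0 0 0 0 0 1" --pt "0 0 0 0 0 0 1"

```text
t: 15.05
tcp_pos: [0.6002, 0.0414, 0.1404]
tcp_rot: [3.127, -0.3, -0.0]
ft_force: [-1.1, -0.1, -5.3]
width: 0.147
finger_force: 55.0
```

```bash
python3 st.py .5995 .0407 .1395; python3 - <<'E'
from fit import *
p=read_camera("scene"); i=p["color"];c=cloud(p);print(deckfit(c))
# block side faces: lowest points of the block
s=[d for d in boxes_of(p,"heat_block")]; print([(d["point"].round(3) if hasattr(d["point"],"round") else d["point"],round(d["confidence"],2)) for d in s])
cv2.imwrite("pics/s4.png",cv2.resize(i[150:250,170:310],None,fx=5,fy=5,interpolation=cv2.INTER_CUBIC))
m=(abs(c[...,0]-.58)<.08)&(abs(c[...,1]-.03)<.06)&(c[...,2]>.066)&(c[...,2]<.135)
print(np.histogram(c[m][:,2],bins=np.arange(.066,.136,.004)))
E
```

```text
t 15.05 p [0.6002 0.0414 0.1404] yaw -11.0 z [-0. -0. -1.] F [-1.1 -0.1 -5.3] w 0.147 ff 55.0 q [ 0.05  0.41  1.61 -0.    1.12  1.81]
tool delta [-0.0006  0.0008  0.0009]
tilt about bath x,y (deg) [-0.01  0.   -0.07] torque bath axes [ 0.13  0.13 -0.03] force bath axes [-1.1 -0.3 -5.3]
(((589.2239990234375, 40.19062042236328), (180.4024200439453, 201.51751708984375), 79.1323471069336), np.float64(0.05995688082800313))
[([0.5803, 0.0275, 0.1121], 0.94), ([0.4959, -0.166, 0.0382], 0.76), ([0.8002, 0.0656, 0.0434], 0.68)]
(array([  8,  32,  39,  12,  41,  41,  49,  62,  55,  54,  46,  54,  46,
        93, 222,   8,   6]), array([0.066, 0.07 , 0.074, 0.078, 0.082, 0.086, 0.09 , 0.094, 0.098,
       0.102, 0.106, 0.11 , 0.114, 0.118, 0.122, 0.126, 0.13 , 0.134]))
```

View pics/s4.png

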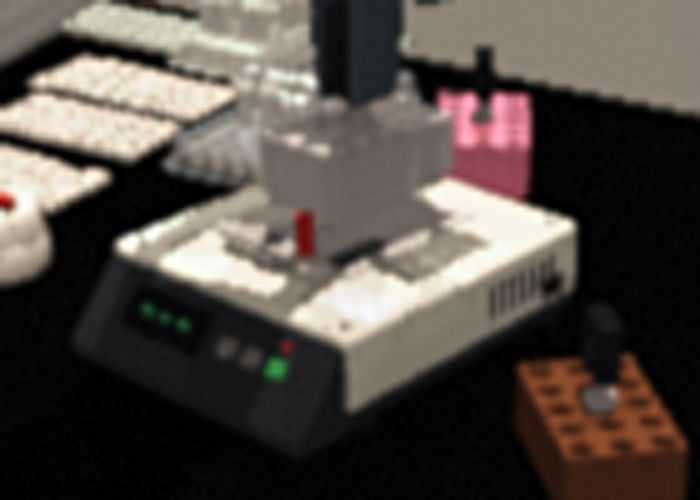

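The crop shows the block at (355,160) hanging level and clear over the well, with the pin (303,232) aside and the bath unmoved. Block top is at 0.124, so the underside is about 21 mm over the rim. A quick levelness check before handing in.

```bash
python3 - <<'E'
from h import *
p=read_camera("scene"); c=cloud(p)
m=(abs(c[...,0]-.6)<.06)&(abs(c[...,1]-.04)<.05)&(c[...,2]>.118)&(c[...,2]<.129)
P=c[m]
for _ in range(3):
    A=np.c_[P[:,:2]-[.6,.04],np.ones(len(P))]; s=np.linalg.lstsq(A,P[:,2],rcond=None)[0]; r=P[:,2]-A@s; P=P[abs(r)<.002]
print(len(P),s.round(4))
if max(abs(s[:2]))<.06: print(hand_in())
E
```

```text
213 [0.0025 0.0061 0.1234]
the job is handed in; nothing more can be done
None
```

The job is handed in: the catch is fully aside and the block was rocked free with the bath unmoved. The gripper holds the block still and level, about 21 mm over the rim, and the other items were left alone.

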